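# Set out the soldering place round the circuit board

## Robot

A 6-joint arm with a two-finger parallel gripper is mounted at the origin on the work surface. World frame = base frame: x ahead of the robot, y to its left, z up, the work surface at z = 0. Lengths are in mm, angles in rad, forces in N, time in s.
With the tool pointing down it reaches from about 300 to 775 mm from the base axis. Payload 14.6 kg.
Tool frame: the origin (TCP) lies at the very end of the fingers, on their centre line; the grasp point (between the pads) lies 19 mm behind it; y points along the fingers, z is the direction in which the jaws open and shut, and the axes are right-handed (so a half turn about y gives the same grasp; the last joint's range is limited). The gripper opens to 94 mm and grips with 3 to 60 N. Pads are 16 mm wide; open, the fingers measure 119 mm over their backs; the gripper's body (75 mm by 177 mm) begins 78 mm behind the grasp point.
Start: joints at [-1.346, 0.3, 1.521, -0, 1.321, -0.067], TCP at [158.215, -526.742, 205.446] pointing down, gripper open.
Joint ranges: [-3.03, 3.03], [-0.79, 2.21], [0.23, 2.52], [-1.04, 4.18], [0, 3.07], [-2.55, 2.55]. Speed limits (rad/s): [2.22, 2.22, 2.57, 3.14, 3.14, 3.14].

## Interface

Orientations are given as [roll, pitch, yaw] about the fixed x, y, z axes, in that order (R = Rz(yaw) Ry(pitch) Rx(roll)).
In Python, from cell import monitor, optics, manip gives the robot as it stands.
- The arm moves only by the shell command python3 -m creep 'ROWS' [FORCE]. ROWS is JSON, a list of rows, each an object of numbers: "tx", "ty", "tz": the shift along the tool's x, y, z scaled (see below); "turn": the turn about the tool's y scaled (see below); "fingers": the finger opening in mm, from 0 to 94. In form: [{"tx": .., "ty": .., "tz": .., "turn": .., "fingers": ..}, ...]. A call has 1 to 20 rows; each row is the pose to reach, as a shift and turn from the pose measured when the call began, along the tool's axes at that moment, turning the shorter way round; what a row does not reach only later rows make up. The controller multiplies each number of a shift by 200 mm and each number of a turn by pi rad. A row lasts 1/10 s, in which the tool goes at most 50 mm and 8.59 degrees, less where a joint would pass 70% of its speed; a pose out of reach is approached as far as the arm can. A call with a number of a shift or a turn outside -1 to 1 is refused whole. A call with a gripper value outside its range is refused whole. The fingers move at their own pace and stop on an object; FORCE is the grip in N (left out, the last holds). Time passes only in rows, so rows that repeat a pose let the fingers close. It gives the time, the measured TCP pose, the force and the opening at its end, in the units of the state.
- monitor.read_state(): the state, without advancing time (a new reading comes with each control period).
- optics.camera(name): name is "side" or "top" or "wrist"; returns a dict with "frame" (480x640x3 uint8, red, green, blue), "range_z" (480x640 float32, mm along the optical axis (not along the pixel's ray), 0 where there is no reading), "fx", "fy", "cx", "cy" (pixels), "distortion" ([k1, k2, p1, p2, k3] as OpenCV has them; the pictures are not rectified), "R" (3x3) and "t" (3): a world point X has camera coordinates R X + t; the wrist camera has in their place "mount" (4x4, takes a point from camera to tool coordinates, whose origin is the TCP and whose axes are the tool frame's). Camera axes: x right, y down, z forward; pixel columns grow to the right and rows downward; lengths in mm; the calibration is good to about 2 mm. A picture is of the moment at which its call begins: read the wrist's pose just before it.
- manip.sign_off(): hands the job in, once; it reports no verdict.
The state is a dict: "clock": time; "joints": joint angles; "qd": joint speeds; "effort": joint torques, N m; "eef_pos": TCP position; "eef_rot": TCP orientation; "wrist_force": force on the tool from outside, world axes, zero at the start; "moment": the same for the moment, N m; "finger_gap": finger opening in mm.
Only numpy, scipy, OpenCV 4.12 (cv2) and the standard library are available. Lean on these libraries where they do the work, as an engineer would, in place of code of your own. Each camera call takes 0.05 s, during which the arm holds its last target.

## Task

Set out my soldering place round the iron stand: the tip cleaner beside the stand on the side away from the circuit board, level with the middle of its base, and the large red solder reel straight behind the stand (the side away from you), each with a gap of about 3 cm to the stand's base; the small yellow reel centred on top of the large one, and the flux jar midway between the board and the stand, clear of both. Stand all four upright, and leave the desoldering pump, the hard disk and the roll of tape where they lie.

Things in the scene. Friction and masses are not known exactly. Their poses are not given: they have to be found in the camera images.
- iron_stand: iron stand, fixed, left or right of the board: dark flat base 100 mm deep (x) by 70 wide (y) by 16 high; on it a steel coil holds a black cordless iron sloping up towards the robot, its handle ending 100 mm in front of the origin at 160 mm height, within 20 mm of the centre line. Origin: centre of the base's underside. x points away from the robot, y to its left (turned up to 0.18 rad), z up
- board: green circuit board on four stand-offs, fixed: 100 mm deep (its x) by 120 mm wide (its y), its surface 12 mm and its tallest parts 25 mm above the table. Origin: at table height under its centre. x points away from the robot, y to the robot's left (turned up to 0.18 rad), z up
- tip_cleaner_mid (a point): tip cleaner, a loose round blue pot filled with brass turnings, 60 mm diameter, 44 mm high, about 0.16 kg. Point: its centre, half-way up (22 mm above the underside); z up
- large_reel_mid (a point): large solder reel with red flanges, standing on end, loose: 60 mm diameter, 44 mm high, flat on top with a dark hub, 0.18 to 0.36 kg. Point: its centre, 22 mm above the underside; z along its upright axis
- small_reel_mid (a point): small solder reel with yellow flanges, standing on end, loose: 45 mm diameter, 36 mm high, 0.08 to 0.16 kg. Point: its centre, 18 mm above the underside; z along its upright axis
- flux_jar_mid (a point): flux jar, brown glass with a white screw cap, loose: 42 mm diameter, 36 mm high, 0.06 kg. Point: its centre, 18 mm above the underside; z up
- solder_pump: bystander: compact teal desoldering pump lying across behind the board, 140 mm long (its y) and 22 mm thick. Origin: under its middle
- hard_disk: bystander: bare silver hard disk lying flat at the back of the mat, 100 x 70 x 9.5 mm. Origin: under its centre
- tape_roll: bystander: roll of orange insulating tape lying flat at the back right, 66 mm outer and 38 mm inner diameter, 19 mm high. Origin: under its centre
There are look-alikes about, which are no part of the job. Leave any green look-alike of the part that bears small_reel_mid alone. There is more than one size of the part that bears flux_jar_mid; the job needs the smaller.

How it is judged:
By the outcome, as a careful person would: the job done as asked, in the order asked, and still so for the second after the job is handed in, with the robot touching nothing.
It also fails if it takes over 120 s, if anything falls off the work surface, if the arm or the gripper's body presses on something with over 40 N, if the wrist force passes 120 N, or if a joint passes its speed limit or range.

## Working session

There is one attempt and no reset: what is moved stays moved. The work goes in short steps, Python scripts to look and compute and a shell command to move; the robot and the scene stay as the last step left them, time stands still between calls to the robot, and variables do not carry over. Pictures are saved under pics/ and viewed, and the job is handed in when it is done.

```bash
ls; mkdir -p pics
python3 - <<'E'
from cell import monitor, optics, manip
import cv2, numpy as np
print(monitor.read_state())
for n in ("side","top","wrist"):
    c=optics.camera(n); cv2.imwrite(f"pics/{n}0.png",c["frame"][:,:,::-1])
    print(n,{k:(np.round(v,3).tolist() if not isinstance(v,float) else v) for k,v in c.items() if k not in("frame","range_z")})
    np.savez(f"{n}0.npz",**c)
E
```

```text
pics
{'clock': 0.0, 'joints': array([-1.34560929e+00,  3.00458027e-01,  1.52157980e+00,  2.36427039e-06,
        1.32068640e+00, -6.66356069e-02]), 'qd': array([ 9.12245174e-05, -2.27992176e-04,  2.24163456e-03,  1.50584754e-03,
        4.48739210e-04,  2.66189682e-05]), 'effort': array([ 6.90557090e-05, -5.31813741e+01, -3.52735984e+01,  7.08309864e-02,
        2.44117499e-02, -9.20709704e-05]), 'eef_pos': array([ 158.15519089, -526.50016478,  204.89403915]), 'eef_rot': array([-1.57192524e+00,  7.76324031e-05, -2.84977064e+00]), 'wrist_force': array([ 0.36685278,  0.30613076, -0.66654141]), 'moment': array([-0.0128561 , -0.0258458 , -0.00409887]), 'finger_gap': 94.03153570979508}
side {'fx': 565.9518638263461, 'fy': 565.9518638263461, 'cx': 326.761644098647, 'cy': 240.69279035465, 'distortion': [-0.156, 0.0, 0.0, 0.0, 0.0], 'R': [[-0.948, -0.317, -0.005], [-0.239, 0.725, -0.646], [0.208, -0.611, -0.763]], 't': [533.693, 175.196, 1304.482]}
top {'fx': 465.6499101330446, 'fy': 465.6499101330446, 'cx': 316.82706996879466, 'cy': 230.72424941227172, 'distortion': [-0.053, 0.0, 0.0, 0.0, 0.0], 'R': [[0.03, -1.0, -0.002], [-0.989, -0.029, -0.148], [0.148, 0.006, -0.989]], 't': [-9.402, 576.8, 937.235]}
wrist {'fx': 355.00623152218975, 'fy': 355.00623152218975, 'cx': 318.0609540747543, 'cy': 237.70319197914054, 'distortion': [-0.07, 0.0, 0.0, 0.0, 0.0], 'mount': [[-0.0, 0.965, 0.261, -75.807], [-0.001, -0.261, 0.965, -179.157], [1.0, -0.0, 0.001, -0.176], [0.0, 0.0, 0.0, 1.0]]}
```

View pics/top0.png

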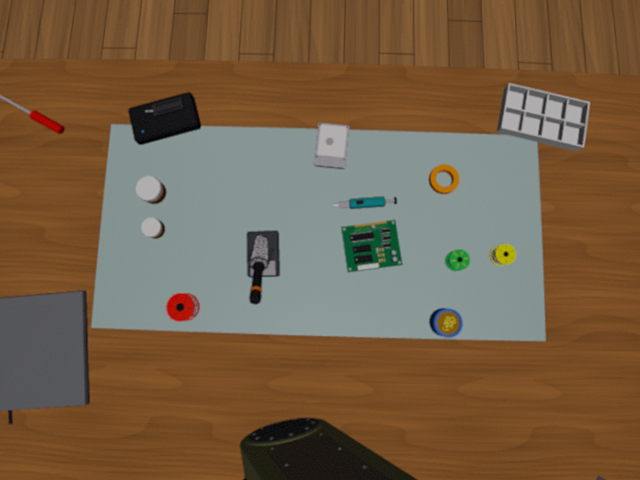

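View pics/side0.png

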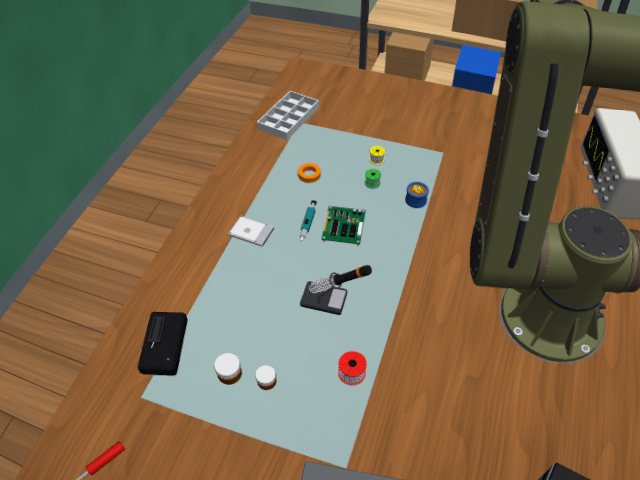

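The top view shows: the stand (263,253) left of the board (372,245), cleaner (448,322), red reel (181,307). Two reels could be the small one: yellow (504,254) and green (458,260), so I take the yellow. There are two jars: (149,189) larger and (152,228) smaller, so I take the smaller. Next I measure them.

```bash
cat > h.py <<'E'
from cell import monitor, optics
import cv2, numpy as np
from scipy.spatial.transform import Rotation as Ro
def cloud(c, st=None):
    K=np.array([[c["fx"],0,c["cx"]],[0,c["fy"],c["cy"]],[0,0,1.]])
    v,u=np.mgrid[0:480,0:640]
    p=cv2.undistortPoints(np.stack([u.ravel(),v.ravel()],1).astype(np.float64)[:,None],K,np.array(c["distortion"],float)).reshape(480,640,2)
    z=np.asarray(c["range_z"],float)
    P=np.dstack([p*z[...,None],z])
    if "R" in c: W=(P-np.array(c["t"]))@np.array(c["R"])
    else:
        M=np.array(c["mount"]); T=P@M[:3,:3].T+M[:3,3]
        W=T@Ro.from_euler("xyz",st["eef_rot"]).as_matrix().T+st["eef_pos"]
    W[z==0]=np.nan
    return W
def hsv(c): return cv2.cvtColor(np.asarray(c["frame"]),cv2.COLOR_RGB2HSV)
def go(target,yaw=None,st=None):
    st=st or monitor.read_state()
    R=Ro.from_euler("xyz",st["eef_rot"]).as_matrix()
    d=R.T@(np.array(target)-st["eef_pos"])
    return np.round(d/200,3)
E
python3 - <<'E'
from h import *
for n in("top","side"):
    c=dict(np.load(f"{n}0.npz")); W=cloud(c); H=hsv(c)
    print(n,"mat z", np.nanmedian(W[...,2][(H[...,0]>80)&(H[...,0]<100)&(H[...,1]<80)]))
    np.save(f"W{n}.npy",W)
    boxes={"top":dict(clean=(448,322),red=(181,307),yel=(504,254),green=(458,260),jar=(152,228),bigjar=(149,189)),
     "side":dict(clean=(417,193),red=(352,365),yel=(377,154),green=(373,178),jar=(265,376),bigjar=(228,366))}[n]
    for k,(u,v) in boxes.items():
        s=W[v-25:v+26,u-25:u+26].reshape(-1,3); 
        d=W[v,u]; s=s[np.isfinite(s).all(1)&(np.hypot(*(s-d)[:,:2].T)<50)&(s[:,2]>8)]
        zt=np.percentile(s[:,2],97)
        t=s[s[:,2]>zt-6]
        (x,y),r=cv2.minEnclosingCircle(t[:,:2].astype(np.float32))
        print(k,"ztop %.1f"%zt,len(t),"circ %.1f %.1f r %.1f"%(x,y,r))
# stand base, board
c=dict(np.load("top0.npz"));W=np.load("Wtop.npy")
for k,(u0,u1,v0,v1),(zl,zh) in (("stand",(235,290,220,285),(10,22)),("board",(335,410,212,280),(7,30))):
    m=np.zeros((480,640),bool);m[v0:v1,u0:u1]=1
    m&=(W[...,2]>zl)&(W[...,2]<zh)
    p=W[m][:,:2].astype(np.float32); print(k,len(p),cv2.minAreaRect(p), p.min(0),p.max(0))
    m2=np.zeros((480,640,3),np.uint8); m2[m]=255
    im=cv2.addWeighted(c["frame"][:,:,::-1].copy(),.7,m2,.3,0)[v0-10:v1+10,u0-10:u1+10]
    cv2.imwrite(f"pics/m_{k}.png",cv2.resize(im,None,fx=5,fy=5))
cv2.imwrite("pics/crop1.png",np.hstack([cv2.resize(c["frame"][170:250,120:200,::-1],(400,400),interpolation=2),cv2.resize(c["frame"][220:300,445:525,::-1],(400,400),interpolation=2)]))
E
```

```text
top mat z 1.5630270978423448
clean ztop 47.3 439 circ 393.7 -266.1 r 29.9
red ztop 47.8 633 circ 407.9 285.7 r 30.8
yel ztop 39.9 325 circ 540.5 -392.8 r 22.5
green ztop 39.6 324 circ 526.2 -293.8 r 22.2
jar ztop 40.0 269 circ 576.2 363.7 r 21.1
bigjar ztop 49.6 430 circ 658.5 373.3 r 26.8
side mat z 0.11409311430443164
clean ztop 47.3 155 circ 394.7 -263.4 r 32.6
red ztop 47.8 488 circ 410.2 287.8 r 31.0
yel ztop 39.3 88 circ 539.8 -386.8 r 25.4
green ztop 40.1 113 circ 527.2 -292.7 r 23.5
jar ztop 38.7 254 circ 576.6 365.1 r 22.4
bigjar ztop 48.8 384 circ 659.8 375.0 r 27.3
stand 871 ((529.4055786132812, 124.90370178222656), (100.19442749023438, 69.9179916381836), 2.7175674438476562) [478.75443   87.978035] [580.33813 161.4915 ]
board 2550 ((561.7890625, -108.55120086669922), (117.4376449584961, 120.69280242919922), 9.316045761108398) [ 495.98477 -175.41841] [612.1432   -44.200897]
```

View pics/m_stand.png

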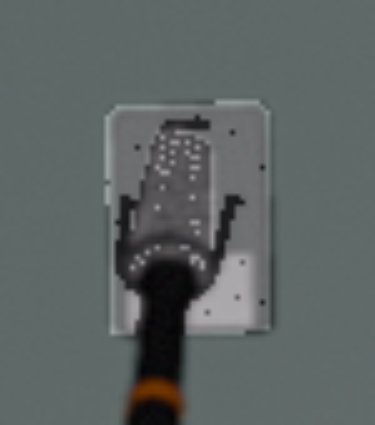

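View pics/m_board.png

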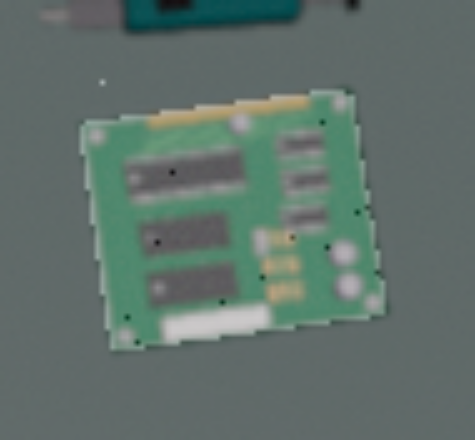

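View pics/crop1.png

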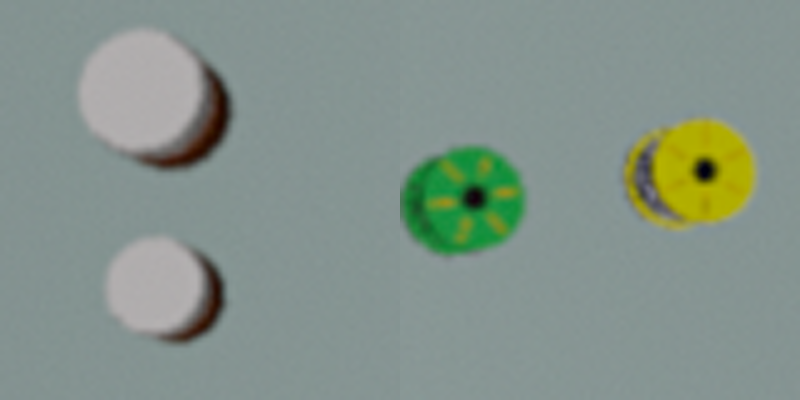

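Crops confirm: smaller jar (152,228), yellow reel (504,254). The green reel (458,260) stays untouched. I refine the board and work out the targets, then start moving with the cleaner.

```bash
python3 - <<'E'
from h import *
W=np.load("Wtop.npy")
m=np.zeros((480,640),np.uint8);m[212:280,335:410]=1
m[~((W[...,2]>7)&(W[...,2]<30))]=0
m=cv2.morphologyEx(m,cv2.MORPH_OPEN,np.ones((3,3)))
n,l,s,_=cv2.connectedComponentsWithStats(m); k=1+s[1:,4].argmax()
p=W[l==k]; r=cv2.minAreaRect(p[:,:2].astype(np.float32));print(r); print(cv2.boxPoints(r).round())
S=np.array([529.4,124.9]);a=.047;x=np.array([np.cos(a),np.sin(a)]);y=np.array([-x[1],x[0]])
print("clean",S+95*y,"reel",S+110*x,"stand right edge mid",S-35*y)
# max height over stand, other heights
q=W[215:310,235:290].reshape(-1,3);q=q[q[:,2]>60]
for x0 in range(400,600,20):
    t=q[(q[:,0]>x0)&(q[:,0]<x0+20)]
    if len(t):print(x0,t[:,2].max().round(),t[:,1].min().round(),t[:,1].max().round())
print(go([394,-266,205]))
E
python3 -m creep '[{"tx":-0.75,"tz":-0.45,"turn":-0.407},{"tx":-0.75,"tz":-0.45,"turn":-0.407},{"tx":-0.75,"tz":-0.45,"turn":-0.407},{"tx":-0.75,"tz":-0.45,"turn":-0.407},{"tx":-0.75,"tz":-0.45,"turn":-0.407},{"tx":-0.75,"tz":-0.45,"turn":-0.407},{"tx":-0.75,"tz":-0.45,"turn":-0.407},{"tx":-0.75,"tz":-0.45,"turn":-0.407},{"tx":-0.75,"tz":-0.45,"turn":-0.407},{"tx":-0.75,"tz":-0.45,"turn":-0.407},{"tx":-0.75,"tz":-0.45,"turn":-0.407},{"tx":-0.75,"tz":-0.45,"turn":-0.407},{"tx":-0.75,"tz":-0.45,"turn":-0.407}]'
python3 -c "
from h import *
s=monitor.read_state();print(s['eef_pos'],s['eef_rot'],s['clock'],go([394,-266,190]))"
```

```text
((553.3944702148438, -109.92827606201172), (100.4240951538086, 120.69280242919922), 9.316045761108398)
[[ 494.  -59.]
 [ 514. -178.]
 [ 613. -161.]
 [ 593.  -42.]]
clean [524.93664368 219.79509181] reel [639.27852736 130.06809679] stand right edge mid [531.04439443  89.93865038]
420 162.0 107.0 128.0
440 156.0 108.0 130.0
460 139.0 110.0 131.0
480 118.0 105.0 142.0
500 104.0 101.0 145.0
520 91.0 100.0 146.0
540 69.0 113.0 134.0
[-1.504e+00  1.000e-03 -9.090e-01]
[ 158.18817975 -526.56803794  205.04135245] [-1.57162002e+00  4.09337723e-05 -2.84975904e+00] 0.15 [-1.504  0.076 -0.908]$[0]: bad value
```

```bash
python3 -m creep '[{"tx":-0.75,"ty":0,"tz":-0.45,"turn":-0.407,"fingers":94},{"tx":-0.75,"ty":0,"tz":-0.45,"turn":-0.407,"fingers":94},{"tx":-0.75,"ty":0,"tz":-0.45,"turn":-0.407,"fingers":94},{"tx":-0.75,"ty":0,"tz":-0.45,"turn":-0.407,"fingers":94},{"tx":-0.75,"ty":0,"tz":-0.45,"turn":-0.407,"fingers":94},{"tx":-0.75,"ty":0,"tz":-0.45,"turn":-0.407,"fingers":94},{"tx":-0.75,"ty":0,"tz":-0.45,"turn":-0.407,"fingers":94},{"tx":-0.75,"ty":0,"tz":-0.45,"turn":-0.407,"fingers":94},{"tx":-0.75,"ty":0,"tz":-0.45,"turn":-0.407,"fingers":94},{"tx":-0.75,"ty":0,"tz":-0.45,"turn":-0.407,"fingers":94},{"tx":-0.75,"ty":0,"tz":-0.45,"turn":-0.407,"fingers":94},{"tx":-0.75,"ty":0,"tz":-0.45,"turn":-0.407,"fingers":94}]'
python3 -c "
from h import *
s=monitor.read_state();print(s['eef_pos'],s['eef_rot'],s['clock'],go([394,-266,190]))"
```

```text
clock: 1.35
eef_pos: [275.9, -397.2, 205.1]
eef_rot: [-1.571, 0.001, -1.573]
wrist_force: [-0.2, 0.6, -0.5]
finger_gap: 94.0
[ 275.92348555 -397.21112921  205.06295903] [-1.57105069e+00  9.11251343e-04 -1.57316746e+00] 1.35 [-0.657  0.076  0.589]
```

```bash
python3 -m creep '[{"tx":-0.657,"ty":0.075,"tz":0.589,"turn":0,"fingers":94},{"tx":-0.657,"ty":0.075,"tz":0.589,"turn":0,"fingers":94},{"tx":-0.657,"ty":0.075,"tz":0.589,"turn":0,"fingers":94},{"tx":-0.657,"ty":0.075,"tz":0.589,"turn":0,"fingers":94},{"tx":-0.657,"ty":0.075,"tz":0.589,"turn":0,"fingers":94},{"tx":-0.657,"ty":0.075,"tz":0.589,"turn":0,"fingers":94},{"tx":-0.657,"ty":0.075,"tz":0.589,"turn":0,"fingers":94}]'
cat > w.py <<'E'
# wrist look: python3 w.py name X Y ztop
import sys
from h import *
n,X,Y,zt=sys.argv[1],*map(float,sys.argv[2:5])
s=monitor.read_state(); c=optics.camera("wrist"); cv2.imwrite(f"pics/{n}.png",c["frame"][:,:,::-1])
W=cloud(c,s); d=np.hypot(W[...,0]-X,W[...,1]-Y)
m=(d<45)&(abs(W[...,2]-zt)<6)
# rim of the top by colour-free mask of height; circle fit
(x,y),r=cv2.minEnclosingCircle(W[m][:,:2].astype(np.float32))
print("circ %.1f %.1f r %.1f z %.1f n %d"%(x,y,r,np.median(W[m][:,2]),m.sum()),"TCP",s["eef_pos"].round(1),s["eef_rot"].round(3),"t",s["clock"])
E
python3 w.py w1 394 -266 44
```

```text
clock: 2.05
eef_pos: [393.5, -266.8, 190.2]
eef_rot: [-1.571, 0.001, -1.575]
wrist_force: [-0.4, -0.2, -0.1]
finger_gap: 93.7
circ 396.1 -266.9 r 30.1 z 41.8 n 3072 TCP [ 393.5 -266.8  190.2] [-1.571e+00  1.000e-03 -1.575e+00] t 2.05
```

View pics/w1.png

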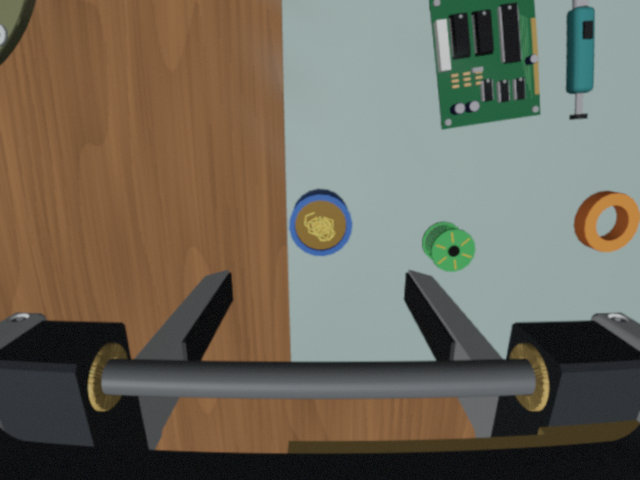

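The blue pot is at (320,223) in the wrist view, centred between the fingers. Descending and gripping.

```bash
python3 -m creep '[{"tx":0,"ty":0.2,"tz":0.008,"turn":0,"fingers":94},{"tx":0,"ty":0.4,"tz":0.008,"turn":0,"fingers":94},{"tx":0,"ty":0.6,"tz":0.008,"turn":0,"fingers":94},{"tx":0,"ty":0.75,"tz":0.008,"turn":0,"fingers":94},{"tx":0,"ty":0.85,"tz":0.008,"turn":0,"fingers":94},{"tx":0,"ty":0.91,"tz":0.008,"turn":0,"fingers":94},{"tx":0,"ty":0.91,"tz":0.008,"turn":0,"fingers":94},{"tx":0,"ty":0.91,"tz":0.008,"turn":0,"fingers":50},{"tx":0,"ty":0.91,"tz":0.008,"turn":0,"fingers":50},{"tx":0,"ty":0.91,"tz":0.008,"turn":0,"fingers":50},{"tx":0,"ty":0.91,"tz":0.008,"turn":0,"fingers":50},{"tx":0,"ty":0.91,"tz":0.008,"turn":0,"fingers":50},{"tx":0,"ty":0.91,"tz":0.008,"turn":0,"fingers":50},{"tx":0,"ty":0.91,"tz":0.008,"turn":0,"fingers":50}]' 20
```

```text
clock: 3.5
eef_pos: [395.3, -266.8, 8.6]
eef_rot: [-1.571, 0.0, -1.575]
wrist_force: [-1.7, 1.8, 5.6]
finger_gap: 59.7
```

```bash
python3 -m creep '[{"tx":0,"ty":-0.1,"tz":0,"turn":0,"fingers":50},{"tx":0,"ty":-0.3,"tz":0,"turn":0,"fingers":50},{"tx":0,"ty":-0.5,"tz":0,"turn":0,"fingers":50},{"tx":0,"ty":-0.75,"tz":0,"turn":0,"fingers":50},{"tx":-0.2,"ty":-1,"tz":0.1,"turn":0,"fingers":50},{"tx":-0.4,"ty":-1,"tz":0.2,"turn":0,"fingers":50},{"tx":-0.6,"ty":-1,"tz":0.3,"turn":0,"fingers":50},{"tx":-0.8,"ty":-1,"tz":0.4,"turn":0,"fingers":50},{"tx":-1,"ty":-1,"tz":0.5,"turn":0,"fingers":50},{"tx":-1,"ty":-1,"tz":0.5,"turn":0,"fingers":50}]'
python3 -c "
from h import *
print(go([525,219.8,208]))"
```

```text
clock: 4.5
eef_pos: [497.1, -63.4, 208.4]
eef_rot: [-1.571, 0.001, -1.57]
wrist_force: [0.5, -1.1, -1.7]
finger_gap: 60.0
[-1.416  0.004  0.14 ]
```

```bash
python3 -m creep '[{"tx":-0.2,"ty":0,"tz":0.03,"turn":0,"fingers":50},{"tx":-0.4,"ty":0,"tz":0.06,"turn":0,"fingers":50},{"tx":-0.6,"ty":0,"tz":0.09,"turn":0,"fingers":50},{"tx":-0.8,"ty":0,"tz":0.12,"turn":0,"fingers":50},{"tx":-1,"ty":0,"tz":0.14,"turn":0,"fingers":50}]'
python3 -m creep '[{"tx":-0.2,"ty":0,"tz":0,"turn":0,"fingers":50},{"tx":-0.35,"ty":0,"tz":0,"turn":0,"fingers":50},{"tx":-0.416,"ty":0,"tz":0,"turn":0,"fingers":50},{"tx":-0.416,"ty":0,"tz":0,"turn":0,"fingers":50},{"tx":-0.416,"ty":0,"tz":0,"turn":0,"fingers":50}]'
python3 -c "
from h import *
c=optics.camera('top');cv2.imwrite('pics/t1.png',c['frame'][:,:,::-1])
print(go([525,219.8,8.8]))"
```

```text
clock: 5.0
eef_pos: [525.0, 137.7, 208.3]
eef_rot: [-1.571, 0.001, -1.571]
wrist_force: [0.5, -0.7, -1.9]
finger_gap: 59.6
clock: 5.5
eef_pos: [525.0, 219.7, 208.2]
eef_rot: [-1.572, 0.001, -1.571]
wrist_force: [-0.4, -0.9, -1.6]
finger_gap: 59.8
[-0.001  0.998  0.   ]
```

View pics/t1.png

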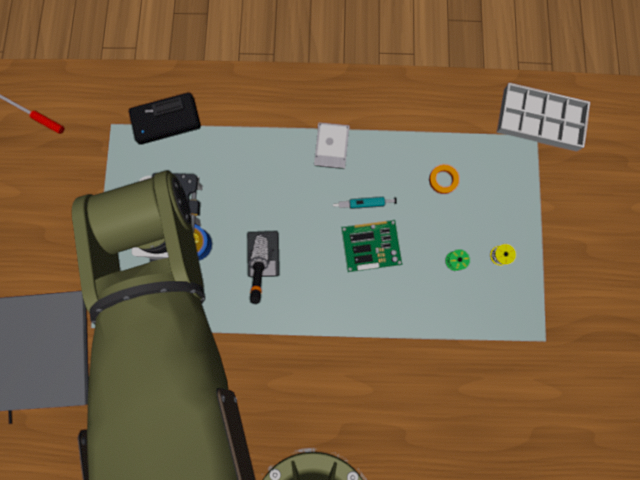

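The pot (205,243) is held left of the stand, and the arm is clear of the iron. Lowering.

```bash
python3 -m creep '[{"tx":0,"ty":0.15,"tz":0,"turn":0,"fingers":50},{"tx":0,"ty":0.35,"tz":0,"turn":0,"fingers":50},{"tx":0,"ty":0.55,"tz":0,"turn":0,"fingers":50},{"tx":0,"ty":0.75,"tz":0,"turn":0,"fingers":50},{"tx":0,"ty":0.88,"tz":0,"turn":0,"fingers":50},{"tx":0,"ty":0.95,"tz":0,"turn":0,"fingers":50},{"tx":0,"ty":0.98,"tz":0,"turn":0,"fingers":50},{"tx":0,"ty":0.995,"tz":0,"turn":0,"fingers":50},{"tx":0,"ty":0.997,"tz":0,"turn":0,"fingers":50}]'
python3 -m creep '[{"tx":0,"ty":0,"tz":0,"turn":0,"fingers":66},{"tx":0,"ty":0,"tz":0,"turn":0,"fingers":80},{"tx":0,"ty":0,"tz":0,"turn":0,"fingers":94},{"tx":0,"ty":0,"tz":0,"turn":0,"fingers":94},{"tx":0,"ty":0,"tz":0,"turn":0,"fingers":94},{"tx":0,"ty":-0.15,"tz":0,"turn":0,"fingers":94},{"tx":0,"ty":-0.4,"tz":0,"turn":0,"fingers":94},{"tx":0,"ty":-0.6,"tz":0,"turn":0,"fingers":94},{"tx":0,"ty":-0.8,"tz":0,"turn":0,"fingers":94},{"tx":0,"ty":-0.9,"tz":0,"turn":0,"fingers":94},{"tx":0,"ty":-0.9,"tz":0,"turn":0,"fingers":94}]'
python3 w.py w2 525 219.8 44
python3 -c "
from h import *
print(go([409,286.5,195]))"
```

```text
clock: 6.45
eef_pos: [525.6, 219.6, 9.9]
eef_rot: [-1.57, 0.001, -1.572]
wrist_force: [0.3, 0.4, -1.2]
finger_gap: 59.5
clock: 7.55
eef_pos: [526.5, 219.8, 193.1]
eef_rot: [-1.565, 0.003, -1.572]
wrist_force: [0.2, 0.2, -0.5]
finger_gap: 94.1
circ 526.5 219.6 r 30.2 z 42.0 n 3028 TCP [526.5 219.8 193.1] [-1.565  0.003 -1.572] t 7.55
[-0.334 -0.022 -0.584]
```

View pics/w2.png

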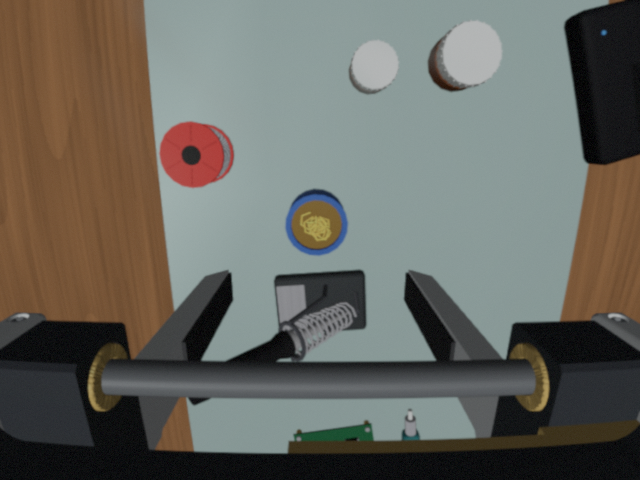

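The pot (317,224) stands upright beside the base. The red reel is at (192,155). Moving to it with the tool turned a quarter.

```bash
python3 -m creep '[{"tx":-0.334,"ty":-0.02,"tz":-0.584,"turn":-0.5,"fingers":94},{"tx":-0.334,"ty":-0.02,"tz":-0.584,"turn":-0.5,"fingers":94},{"tx":-0.334,"ty":-0.02,"tz":-0.584,"turn":-0.5,"fingers":94},{"tx":-0.334,"ty":-0.02,"tz":-0.584,"turn":-0.5,"fingers":94},{"tx":-0.334,"ty":-0.02,"tz":-0.584,"turn":-0.5,"fingers":94},{"tx":-0.334,"ty":-0.02,"tz":-0.584,"turn":-0.5,"fingers":94},{"tx":-0.334,"ty":-0.02,"tz":-0.584,"turn":-0.5,"fingers":94},{"tx":-0.334,"ty":-0.02,"tz":-0.584,"turn":-0.5,"fingers":94},{"tx":-0.334,"ty":-0.02,"tz":-0.584,"turn":-0.5,"fingers":94},{"tx":-0.334,"ty":-0.02,"tz":-0.584,"turn":-0.5,"fingers":94},{"tx":-0.334,"ty":-0.02,"tz":-0.584,"turn":-0.5,"fingers":94},{"tx":-0.334,"ty":-0.02,"tz":-0.584,"turn":-0.5,"fingers":94},{"tx":-0.334,"ty":-0.02,"tz":-0.584,"turn":-0.5,"fingers":94}]'
python3 w.py w3 409 286 44
```

```text
clock: 8.9
eef_pos: [408.7, 286.2, 193.4]
eef_rot: [-1.57, -0.001, -0.004]
wrist_force: [-0.2, 0.3, -0.3]
finger_gap: 94.2
circ 411.0 285.8 r 30.0 z 43.9 n 2983 TCP [408.7 286.2 193.4] [-1.57e+00 -1.00e-03 -4.00e-03] t 8.9
```

View pics/w3.png

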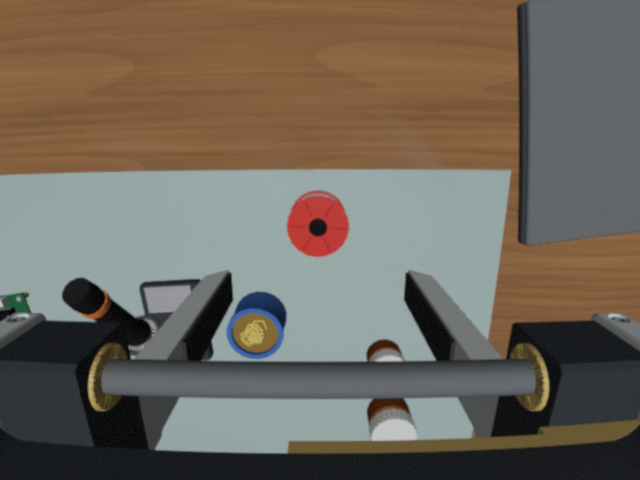

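The red reel (318,223) lies between the fingers. Grip it.

```bash
python3 -m creep '[{"tx":0.011,"ty":0.2,"tz":0,"turn":0,"fingers":94},{"tx":0.011,"ty":0.4,"tz":0,"turn":0,"fingers":94},{"tx":0.011,"ty":0.6,"tz":0,"turn":0,"fingers":94},{"tx":0.011,"ty":0.75,"tz":0,"turn":0,"fingers":94},{"tx":0.011,"ty":0.86,"tz":0,"turn":0,"fingers":94},{"tx":0.011,"ty":0.925,"tz":0,"turn":0,"fingers":94},{"tx":0.011,"ty":0.925,"tz":0,"turn":0,"fingers":94},{"tx":0.011,"ty":0.925,"tz":0,"turn":0,"fingers":50},{"tx":0.011,"ty":0.925,"tz":0,"turn":0,"fingers":50},{"tx":0.011,"ty":0.925,"tz":0,"turn":0,"fingers":50},{"tx":0.011,"ty":0.925,"tz":0,"turn":0,"fingers":50},{"tx":0.011,"ty":0.925,"tz":0,"turn":0,"fingers":50},{"tx":0.011,"ty":0.925,"tz":0,"turn":0,"fingers":50},{"tx":0.011,"ty":0.925,"tz":0,"turn":0,"fingers":50}]' 30
python3 -m creep '[{"tx":0,"ty":-0.1,"tz":0,"turn":0,"fingers":50},{"tx":0,"ty":-0.3,"tz":0,"turn":0,"fingers":50},{"tx":0,"ty":-0.5,"tz":0,"turn":0,"fingers":50},{"tx":0,"ty":-0.7,"tz":0,"turn":0,"fingers":50},{"tx":0,"ty":-0.85,"tz":0,"turn":0,"fingers":50},{"tx":0,"ty":-0.9,"tz":0,"turn":0,"fingers":50},{"tx":0,"ty":-0.9,"tz":0,"turn":0,"fingers":50}]'
python3 -c "
from h import *
print(go([639.3,130,188]))"
```

```text
clock: 10.35
eef_pos: [411.4, 286.6, 9.1]
eef_rot: [-1.569, -0.002, -0.004]
wrist_force: [-1.3, -0.7, 5.8]
finger_gap: 58.8
clock: 11.05
eef_pos: [411.3, 286.4, 189.4]
eef_rot: [-1.569, -0.003, -0.004]
wrist_force: [0.8, -1.0, -3.3]
finger_gap: 58.9
[ 1.143  0.009 -0.778]
```

```bash
python3 -m creep '[{"tx":0.15,"ty":0,"tz":0,"turn":0,"fingers":50},{"tx":0.35,"ty":0,"tz":-0.1,"turn":0,"fingers":50},{"tx":0.55,"ty":0,"tz":-0.2,"turn":0,"fingers":50},{"tx":0.75,"ty":0,"tz":-0.35,"turn":0,"fingers":50},{"tx":0.95,"ty":0,"tz":-0.5,"turn":0,"fingers":50},{"tx":1,"ty":0,"tz":-0.65,"turn":0,"fingers":50},{"tx":1,"ty":0,"tz":-0.778,"turn":0,"fingers":50},{"tx":1,"ty":0,"tz":-0.778,"turn":0,"fingers":50}]'
python3 -c "
from h import *
print(go([639.3,130,188]))"
```

```text
clock: 11.85
eef_pos: [610.4, 127.1, 186.4]
eef_rot: [-1.57, 0.001, -0.007]
wrist_force: [0.4, 0.1, -2.4]
finger_gap: 58.8
[ 0.144 -0.008  0.015]
```

```bash
python3 -m creep '[{"tx":0.1,"ty":0,"tz":0.015,"turn":0,"fingers":50},{"tx":0.144,"ty":0,"tz":0.015,"turn":0,"fingers":50},{"tx":0.144,"ty":0.1,"tz":0.015,"turn":0,"fingers":50},{"tx":0.144,"ty":0.3,"tz":0.015,"turn":0,"fingers":50},{"tx":0.144,"ty":0.5,"tz":0.015,"turn":0,"fingers":50},{"tx":0.144,"ty":0.7,"tz":0.015,"turn":0,"fingers":50},{"tx":0.144,"ty":0.81,"tz":0.015,"turn":0,"fingers":50},{"tx":0.144,"ty":0.85,"tz":0.015,"turn":0,"fingers":50},{"tx":0.144,"ty":0.875,"tz":0.015,"turn":0,"fingers":50},{"tx":0.144,"ty":0.885,"tz":0.015,"turn":0,"fingers":50},{"tx":0.144,"ty":0.885,"tz":0.015,"turn":0,"fingers":50}]'
python3 -c "
from h import *
print(go([639.3,130,9.1]))"
```

```text
clock: 12.95
eef_pos: [639.4, 130.3, 10.2]
eef_rot: [-1.57, 0.0, -0.007]
wrist_force: [-0.9, -0.2, -2.1]
finger_gap: 58.5
[-0.001  0.005 -0.002]
```

```bash
python3 -m creep '[{"tx":0,"ty":0.003,"tz":0,"turn":0,"fingers":50},{"tx":0,"ty":0.005,"tz":0,"turn":0,"fingers":50},{"tx":0,"ty":0.006,"tz":0,"turn":0,"fingers":50},{"tx":0,"ty":0.006,"tz":0,"turn":0,"fingers":66},{"tx":0,"ty":0.006,"tz":0,"turn":0,"fingers":80},{"tx":0,"ty":0.006,"tz":0,"turn":0,"fingers":94},{"tx":0,"ty":0.006,"tz":0,"turn":0,"fingers":94},{"tx":0,"ty":0.006,"tz":0,"turn":0,"fingers":94},{"tx":0,"ty":-0.15,"tz":0,"turn":0,"fingers":94},{"tx":0,"ty":-0.4,"tz":0,"turn":0,"fingers":94},{"tx":0,"ty":-0.6,"tz":0,"turn":0,"fingers":94},{"tx":0,"ty":-0.8,"tz":0,"turn":0,"fingers":94},{"tx":0,"ty":-0.9,"tz":0,"turn":0,"fingers":94},{"tx":0,"ty":-0.9,"tz":0,"turn":0,"fingers":94},{"tx":0,"ty":-0.9,"tz":0,"turn":0,"fingers":94}]'
python3 w.py w4 639 130 44
python3 -c "
from h import *
print(go([540,-391,195]))"
```

```text
clock: 14.45
eef_pos: [639.2, 130.1, 189.3]
eef_rot: [-1.57, 0.001, -0.007]
wrist_force: [0.2, 0.1, 0.3]
finger_gap: 94.2
circ 639.2 130.6 r 29.9 z 43.9 n 3061 TCP [639.2 130.1 189.3] [-1.57e+00  1.00e-03 -7.00e-03] t 14.45
[-0.477 -0.033 -2.608]
```

View pics/w4.png

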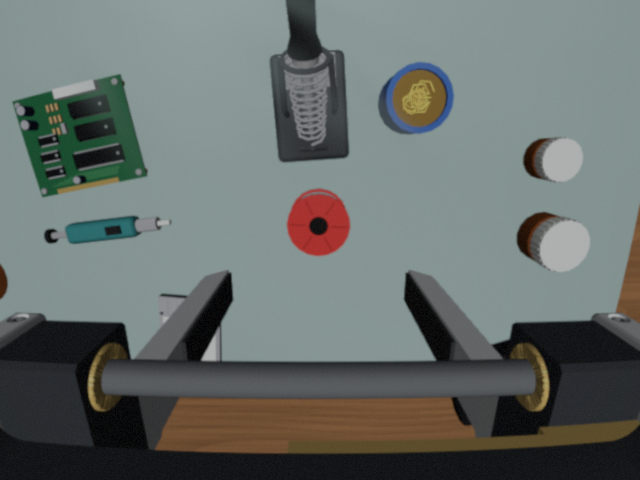

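The reel (318,223) stands behind the base, centred. Check the gaps in this view, then go for the yellow reel.

```bash
python3 - <<'E'
from h import *
s=monitor.read_state();c=optics.camera("wrist");W=cloud(c,s)
m=np.zeros((480,640),np.uint8);m[40:175,255:360]=1
m[~((W[...,2]>8)&(W[...,2]<22))]=0
m=cv2.morphologyEx(m,cv2.MORPH_OPEN,np.ones((3,3)))
p=W[m>0][:,:2].astype(np.float32);print(cv2.minAreaRect(p),p.min(0),p.max(0))
d=(np.hypot(W[...,0]-526,W[...,1]-220)<45)&(abs(W[...,2]-44)<6)
print(cv2.minEnclosingCircle(W[d][:,:2].astype(np.float32)))
E
python3 -m creep '[{"tx":-0.1,"ty":0,"tz":-0.2,"turn":0,"fingers":70},{"tx":-0.15,"ty":0,"tz":-0.4,"turn":0,"fingers":70},{"tx":-0.2,"ty":0,"tz":-0.6,"turn":0,"fingers":70},{"tx":-0.25,"ty":0,"tz":-0.8,"turn":0,"fingers":70},{"tx":-0.3,"ty":0,"tz":-1,"turn":0,"fingers":70}]'
python3 -m creep '[{"tx":0,"ty":0,"tz":-0.25,"turn":0,"fingers":70},{"tx":0,"ty":0,"tz":-0.5,"turn":0,"fingers":70},{"tx":0,"ty":0,"tz":-0.75,"turn":0,"fingers":70},{"tx":0,"ty":0,"tz":-1,"turn":0,"fingers":70}]'
python3 -c "
from h import *
print(go([540,-391,185]))"
```

```text
((530.3963012695312, 122.78668975830078), (99.4625015258789, 70.3131332397461), 3.5408337116241455) [478.9703   85.70664] [581.59534 159.83565]
((525.4551391601562, 219.40576171875), 30.222667694091797)
clock: 15.05
eef_pos: [576.5, -71.0, 186.9]
eef_rot: [-1.57, 0.005, -0.007]
wrist_force: [0.7, 0.2, -0.4]
finger_gap: 70.2
clock: 15.45
eef_pos: [574.4, -271.4, 185.2]
eef_rot: [-1.569, 0.007, -0.007]
wrist_force: [1.5, 0.7, -0.4]
finger_gap: 70.3
[-0.168  0.001 -0.599]
```

```bash
python3 -m creep '[{"tx":-0.05,"ty":0,"tz":-0.2,"turn":0,"fingers":70},{"tx":-0.1,"ty":0,"tz":-0.4,"turn":0,"fingers":70},{"tx":-0.168,"ty":0,"tz":-0.55,"turn":0,"fingers":70},{"tx":-0.168,"ty":0,"tz":-0.599,"turn":0,"fingers":70},{"tx":-0.168,"ty":0,"tz":-0.599,"turn":0,"fingers":70},{"tx":-0.168,"ty":0,"tz":-0.599,"turn":0,"fingers":70}]'
python3 w.py w5 540 -391 36
```

```text
clock: 16.05
eef_pos: [540.5, -389.8, 184.4]
eef_rot: [-1.568, 0.007, -0.006]
wrist_force: [-0.2, -0.1, 0.0]
finger_gap: 70.1
circ 541.8 -393.5 r 22.5 z 35.9 n 1690 TCP [ 540.5 -389.8  184.4] [-1.568  0.007 -0.006] t 16.05
```

View pics/w5.png

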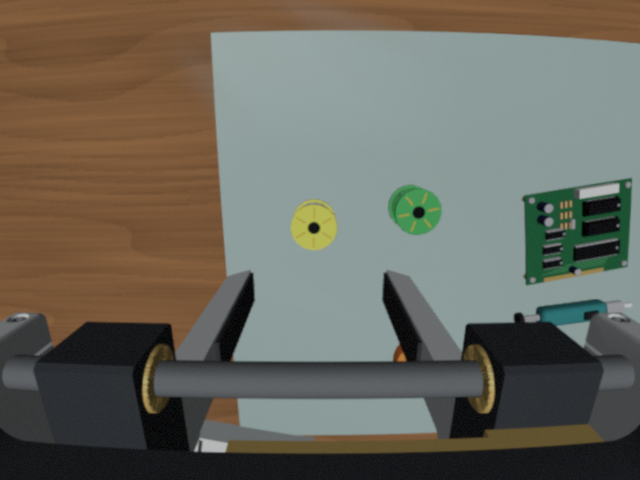

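Yellow (314,225) is the target and green (415,211) is clear of the fingers. Grip it.

```bash
python3 -m creep '[{"tx":0.007,"ty":0.2,"tz":-0.018,"turn":0,"fingers":70},{"tx":0.007,"ty":0.4,"tz":-0.018,"turn":0,"fingers":70},{"tx":0.007,"ty":0.6,"tz":-0.018,"turn":0,"fingers":70},{"tx":0.007,"ty":0.75,"tz":-0.018,"turn":0,"fingers":70},{"tx":0.007,"ty":0.83,"tz":-0.018,"turn":0,"fingers":70},{"tx":0.007,"ty":0.885,"tz":-0.018,"turn":0,"fingers":70},{"tx":0.007,"ty":0.885,"tz":-0.018,"turn":0,"fingers":70},{"tx":0.007,"ty":0.885,"tz":-0.018,"turn":0,"fingers":36},{"tx":0.007,"ty":0.885,"tz":-0.018,"turn":0,"fingers":36},{"tx":0.007,"ty":0.885,"tz":-0.018,"turn":0,"fingers":36},{"tx":0.007,"ty":0.885,"tz":-0.018,"turn":0,"fingers":36},{"tx":0.007,"ty":0.885,"tz":-0.018,"turn":0,"fingers":36},{"tx":0.007,"ty":0.885,"tz":-0.018,"turn":0,"fingers":36}]' 20
python3 -m creep '[{"tx":0,"ty":-0.1,"tz":0,"turn":0,"fingers":36},{"tx":0,"ty":-0.3,"tz":0,"turn":0,"fingers":36},{"tx":0,"ty":-0.5,"tz":0,"turn":0,"fingers":36},{"tx":0,"ty":-0.7,"tz":0,"turn":0,"fingers":36},{"tx":0,"ty":-0.85,"tz":0.1,"turn":0,"fingers":36},{"tx":0,"ty":-0.9,"tz":0.3,"turn":0,"fingers":36},{"tx":0,"ty":-0.9,"tz":0.5,"turn":0,"fingers":36},{"tx":0,"ty":-0.9,"tz":0.7,"turn":0,"fingers":36},{"tx":0.1,"ty":-0.9,"tz":0.9,"turn":0,"fingers":36},{"tx":0.1,"ty":-0.9,"tz":1,"turn":0,"fingers":36}]'
python3 -c "
from h import *
print(go([639.2,130.4,188]))"
```

```text
clock: 17.4
eef_pos: [541.1, -393.0, 8.6]
eef_rot: [-1.569, 0.006, -0.005]
wrist_force: [-0.4, -0.2, 6.0]
finger_gap: 43.8
clock: 18.4
eef_pos: [564.2, -190.5, 188.9]
eef_rot: [-1.568, 0.006, -0.003]
wrist_force: [-0.1, -0.8, -1.7]
finger_gap: 44.6
[0.37  0.006 1.606]
```

```bash
python3 -m creep '[{"tx":0.05,"ty":0,"tz":0.2,"turn":0,"fingers":36},{"tx":0.1,"ty":0,"tz":0.4,"turn":0,"fingers":36},{"tx":0.2,"ty":0,"tz":0.6,"turn":0,"fingers":36},{"tx":0.3,"ty":0,"tz":0.8,"turn":0,"fingers":36},{"tx":0.37,"ty":0,"tz":1,"turn":0,"fingers":36}]'
python3 -m creep '[{"tx":0,"ty":0,"tz":0.2,"turn":0,"fingers":36},{"tx":0,"ty":0,"tz":0.4,"turn":0,"fingers":36},{"tx":0,"ty":0,"tz":0.55,"turn":0,"fingers":36},{"tx":0,"ty":0,"tz":0.6,"turn":0,"fingers":36},{"tx":0,"ty":0,"tz":0.606,"turn":0,"fingers":36},{"tx":0,"ty":0,"tz":0.606,"turn":0,"fingers":36}]'
python3 - <<'E'
from h import *
print(go([639.2,130.4,52.6]))
s=monitor.read_state();c=optics.camera("wrist");cv2.imwrite('pics/w6.png',c['frame'][:,:,::-1]);W=cloud(c,s)
d=np.hypot(W[...,0]-639,W[...,1]-130)
t=W[(d<40)&(W[...,2]>150)&(W[...,2]<s['eef_pos'][2]+45)]
H=hsv(c);ye=(H[...,0]>22)&(H[...,0]<35)&(H[...,1]>120)&(d<40)
p=W[ye];print(s['eef_pos'],len(p),np.nanpercentile(p[:,2],[5,50,95]))
p=p[p[:,2]>np.nanpercentile(p[:,2],50)-4];print(cv2.minEnclosingCircle(p[:,:2].astype(np.float32)))
E
```

```text
clock: 18.9
eef_pos: [639.4, 11.1, 188.7]
eef_rot: [-1.568, 0.006, -0.003]
wrist_force: [-0.8, -0.0, -1.2]
finger_gap: 43.7
clock: 19.5
eef_pos: [639.8, 131.3, 188.8]
eef_rot: [-1.569, 0.006, -0.004]
wrist_force: [0.9, -0.4, -1.6]
finger_gap: 44.0
[ 0.001  0.681 -0.006]
[639.79738154 131.32798606 188.84266724] 6502 [184.32611655 215.99572183 217.09597328]
((630.2361450195312, 131.3138885498047), 32.36573791503906)
```

View pics/w6.png

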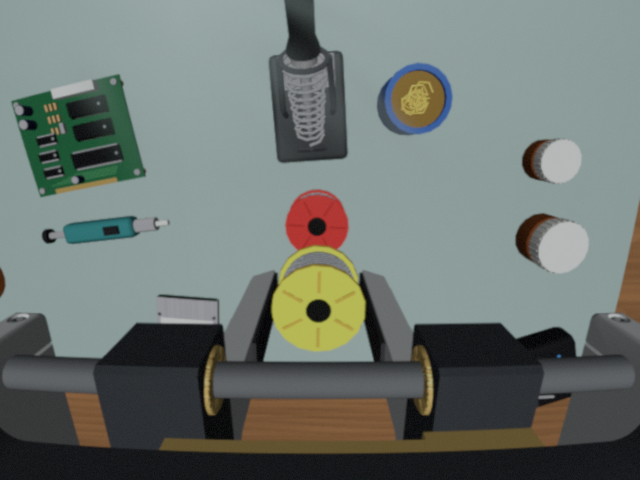

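Run:
```python
from h import *
s=monitor.read_state();c=optics.camera("wrist");W=cloud(c,s)
H=hsv(c);ye=((H[...,0]>22)&(H[...,0]<35)&(H[...,1]>120)).astype(np.uint8);ye[~(abs(W[...,2]-216)<4)]=0
ye=cv2.morphologyEx(ye,cv2.MORPH_OPEN,np.ones((5,5)))
p=W[ye>0];print(len(p),cv2.minEnclosingCircle(p[:,:2].astype(np.float32)),s['eef_pos'],go([639.2,130.4,52.6]))
```

```text
5874 ((640.8800048828125, 130.77825927734375), 22.918306350708008) [639.88058887 130.93952552 188.9064097 ] [ 0.001  0.682 -0.004]
```

```bash
python3 -m creep '[{"tx":-0.007,"ty":0.1,"tz":-0.003,"turn":0,"fingers":36},{"tx":-0.007,"ty":0.3,"tz":-0.003,"turn":0,"fingers":36},{"tx":-0.007,"ty":0.5,"tz":-0.003,"turn":0,"fingers":36},{"tx":-0.007,"ty":0.6,"tz":-0.003,"turn":0,"fingers":36},{"tx":-0.007,"ty":0.64,"tz":-0.003,"turn":0,"fingers":36},{"tx":-0.007,"ty":0.66,"tz":-0.003,"turn":0,"fingers":36},{"tx":-0.007,"ty":0.67,"tz":-0.003,"turn":0,"fingers":36},{"tx":-0.007,"ty":0.678,"tz":-0.003,"turn":0,"fingers":36},{"tx":-0.007,"ty":0.678,"tz":-0.003,"turn":0,"fingers":36}]'
python3 -c "
from h import *
print(go([639.2,130.4,52.9]))"
```

```text
clock: 20.5
eef_pos: [638.0, 130.5, 54.2]
eef_rot: [-1.568, 0.005, -0.005]
wrist_force: [-0.5, 0.8, -1.5]
finger_gap: 43.9
[ 0.006  0.007 -0.001]
```

```bash
python3 -m creep '[{"tx":0,"ty":0.003,"tz":0,"turn":0,"fingers":36},{"tx":0,"ty":0.006,"tz":0,"turn":0,"fingers":36},{"tx":0,"ty":0.007,"tz":0,"turn":0,"fingers":36},{"tx":0,"ty":0.007,"tz":0,"turn":0,"fingers":50},{"tx":0,"ty":0.007,"tz":0,"turn":0,"fingers":60},{"tx":0,"ty":0.007,"tz":0,"turn":0,"fingers":80},{"tx":0,"ty":0.007,"tz":0,"turn":0,"fingers":80},{"tx":0,"ty":0.007,"tz":0,"turn":0,"fingers":80},{"tx":0,"ty":-0.1,"tz":0,"turn":0,"fingers":80},{"tx":0,"ty":-0.3,"tz":0,"turn":0,"fingers":80},{"tx":0,"ty":-0.5,"tz":0,"turn":0,"fingers":80},{"tx":0,"ty":-0.7,"tz":0,"turn":0,"fingers":80},{"tx":0,"ty":-0.8,"tz":0,"turn":0,"fingers":80},{"tx":0,"ty":-0.8,"tz":0,"turn":0,"fingers":80}]'
python3 w.py w7 639 130 80
python3 -c "
from h import *
print(go([577,364,190]))"
```

```text
clock: 21.9
eef_pos: [639.8, 130.3, 217.7]
eef_rot: [-1.568, -0.001, -0.005]
wrist_force: [-0.5, -0.1, -0.8]
finger_gap: 80.1
circ 638.7 130.7 r 22.4 z 79.9 n 1800 TCP [639.8 130.3 217.7] [-1.568e+00 -1.000e-03 -5.000e-03] t 21.9
[-0.316  0.129  1.167]
```

View pics/w7.png

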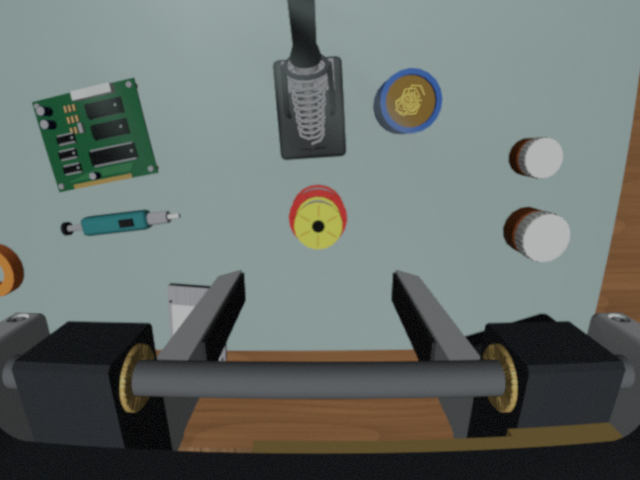

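The yellow reel (318,223) sits centred on the red one, within about 1 mm. Now the smaller jar (540,158 here; the larger is at 540,236).

```bash
python3 -m creep '[{"tx":-0.1,"ty":0,"tz":0.2,"turn":0,"fingers":65},{"tx":-0.2,"ty":0,"tz":0.4,"turn":0,"fingers":65},{"tx":-0.25,"ty":0,"tz":0.6,"turn":0,"fingers":65},{"tx":-0.316,"ty":0.06,"tz":0.8,"turn":0,"fingers":65},{"tx":-0.316,"ty":0.13,"tz":1,"turn":0,"fingers":65}]'
python3 -m creep '[{"tx":0,"ty":0,"tz":0.1,"turn":0,"fingers":65},{"tx":0,"ty":0,"tz":0.167,"turn":0,"fingers":65},{"tx":0,"ty":0,"tz":0.167,"turn":0,"fingers":65},{"tx":0,"ty":0,"tz":0.167,"turn":0,"fingers":65}]'
python3 w.py w8 577 364 36
```

```text
clock: 22.45
eef_pos: [575.3, 332.2, 188.3]
eef_rot: [-1.569, 0.004, -0.004]
wrist_force: [0.7, -0.5, 0.0]
finger_gap: 64.9
clock: 22.85
eef_pos: [575.7, 364.7, 188.0]
eef_rot: [-1.569, 0.005, -0.005]
wrist_force: [-0.8, -0.5, -0.2]
finger_gap: 65.1
circ 577.9 364.1 r 21.7 z 35.8 n 1479 TCP [575.7 364.7 188. ] [-1.569  0.005 -0.005] t 22.85
```

View pics/w8.png

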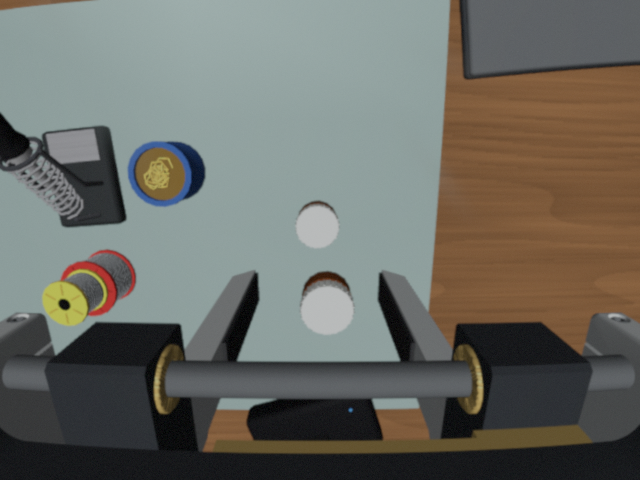

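Small jar (317,225) is in the grasp place, with the big jar (327,305) behind it. Grip it.

```bash
python3 -m creep '[{"tx":0.011,"ty":0.2,"tz":-0.003,"turn":0,"fingers":65},{"tx":0.011,"ty":0.4,"tz":-0.003,"turn":0,"fingers":65},{"tx":0.011,"ty":0.6,"tz":-0.003,"turn":0,"fingers":65},{"tx":0.011,"ty":0.75,"tz":-0.003,"turn":0,"fingers":65},{"tx":0.011,"ty":0.84,"tz":-0.003,"turn":0,"fingers":65},{"tx":0.011,"ty":0.905,"tz":-0.003,"turn":0,"fingers":65},{"tx":0.011,"ty":0.905,"tz":-0.003,"turn":0,"fingers":65},{"tx":0.011,"ty":0.905,"tz":-0.003,"turn":0,"fingers":33},{"tx":0.011,"ty":0.905,"tz":-0.003,"turn":0,"fingers":33},{"tx":0.011,"ty":0.905,"tz":-0.003,"turn":0,"fingers":33},{"tx":0.011,"ty":0.905,"tz":-0.003,"turn":0,"fingers":33},{"tx":0.011,"ty":0.905,"tz":-0.003,"turn":0,"fingers":33},{"tx":0.011,"ty":0.905,"tz":-0.003,"turn":0,"fingers":33}]' 15
python3 -m creep '[{"tx":0,"ty":-0.1,"tz":0,"turn":0,"fingers":33},{"tx":0,"ty":-0.3,"tz":0,"turn":0,"fingers":33},{"tx":0,"ty":-0.5,"tz":0,"turn":0,"fingers":33},{"tx":0,"ty":-0.7,"tz":0,"turn":0,"fingers":33},{"tx":0,"ty":-0.9,"tz":-0.1,"turn":0,"fingers":33},{"tx":0,"ty":-1,"tz":-0.3,"turn":0,"fingers":33},{"tx":0,"ty":-1,"tz":-0.5,"turn":0,"fingers":33},{"tx":0,"ty":-1,"tz":-0.7,"turn":0,"fingers":33},{"tx":0,"ty":-1,"tz":-0.9,"turn":0,"fingers":33},{"tx":0,"ty":-1,"tz":-1,"turn":0,"fingers":33}]'
python3 - <<'E'
from h import *
# target: middle of gap along line through centres
S=np.array([530,123.5]);a=.054;B=np.array([553.4,-109.9]);b=.1626
for n,C,h,t in(("S",S,-35,a),("B",B,60,-b),("B+",B,60,b)): print(n,C+h*np.array([-np.sin(t),np.cos(t)]))
print(go([541,17,208]))
E
```

```text
clock: 24.2
eef_pos: [577.7, 364.3, 8.4]
eef_rot: [-1.568, 0.003, -0.005]
wrist_force: [-1.5, -0.6, 7.0]
finger_gap: 41.8
clock: 25.2
eef_pos: [577.1, 161.1, 208.2]
eef_rot: [-1.568, 0.003, -0.007]
wrist_force: [0.1, 0.8, -1.0]
finger_gap: 41.8
S [531.88908159  88.5510176 ]
B [563.11306737 -50.69141682]
B+ [543.68693263 -50.69141682]
[-0.175 -0.    -0.722]
```

```bash
python3 -m creep '[{"tx":-0.05,"ty":0,"tz":-0.15,"turn":0.05,"fingers":33},{"tx":-0.1,"ty":0,"tz":-0.35,"turn":0.1,"fingers":33},{"tx":-0.15,"ty":0,"tz":-0.55,"turn":0.15,"fingers":33},{"tx":-0.185,"ty":0,"tz":-0.722,"turn":0.5,"fingers":33},{"tx":-0.185,"ty":0,"tz":-0.722,"turn":0.5,"fingers":33},{"tx":-0.185,"ty":0,"tz":-0.722,"turn":0.5,"fingers":33},{"tx":-0.185,"ty":0,"tz":-0.722,"turn":0.5,"fingers":33},{"tx":-0.185,"ty":0,"tz":-0.722,"turn":0.5,"fingers":33},{"tx":-0.185,"ty":0,"tz":-0.722,"turn":0.5,"fingers":33},{"tx":-0.185,"ty":0,"tz":-0.722,"turn":0.5,"fingers":33},{"tx":-0.185,"ty":0,"tz":-0.722,"turn":0.5,"fingers":33},{"tx":-0.185,"ty":0,"tz":-0.722,"turn":0.5,"fingers":33},{"tx":-0.185,"ty":0,"tz":-0.722,"turn":0.5,"fingers":33},{"tx":-0.185,"ty":0,"tz":-0.722,"turn":0.5,"fingers":33}]'
python3 -c "
from h import *
c=optics.camera('wrist');cv2.imwrite('pics/w9.png',c['frame'][:,:,::-1])
print(go([539,17,8.6]))"
```

```text
clock: 26.6
eef_pos: [539.1, 17.0, 208.0]
eef_rot: [-1.573, 0.002, -1.576]
wrist_force: [-0.2, -0.2, -0.5]
finger_gap: 41.8
[0.002 0.997 0.002]
```

View pics/w9.png

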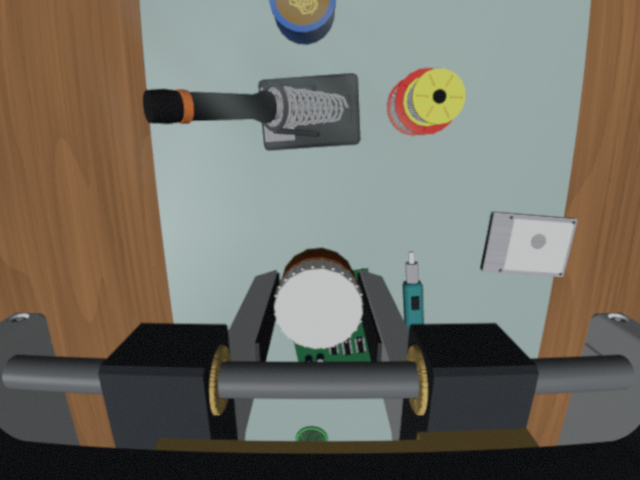

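The jar hangs between stand and board. Before lowering, I check that the forearm clears the iron's handle.

Run:
```python
from h import *
c=optics.camera('side');cv2.imwrite('pics/s9.png',c['frame'][:,:,::-1]);W=cloud(c)
c2=optics.camera('top');cv2.imwrite('pics/t9.png',c2['frame'][:,:,::-1])
for x0 in range(400,600,20):
  for y0 in(60,100,140):
    t=W[(W[...,0]>x0)&(W[...,0]<x0+20)&(W[...,1]>y0)&(W[...,1]<y0+40)&(W[...,2]>185)]
    if len(t):print(x0,y0,t[:,2].min().round(),t[:,2].max().round())
```

```text
400 60 463.0 568.0
420 60 462.0 556.0
440 60 462.0 552.0
460 60 457.0 536.0
480 60 452.0 533.0
500 60 444.0 528.0
520 60 439.0 525.0
540 60 440.0 520.0
560 60 445.0 513.0
580 60 476.0 485.0
```

View pics/s9.png

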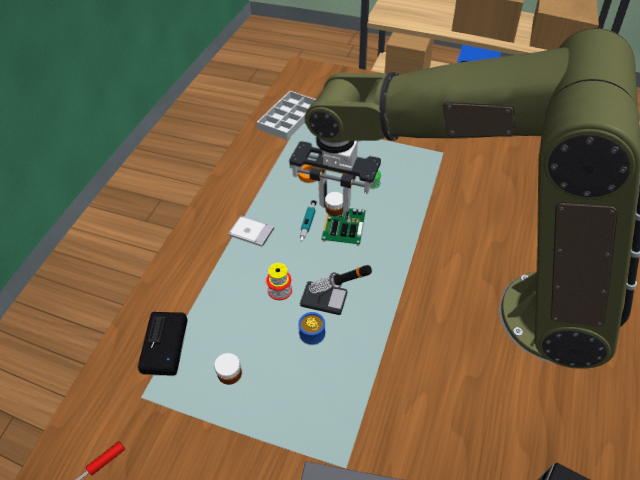

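View pics/t9.png

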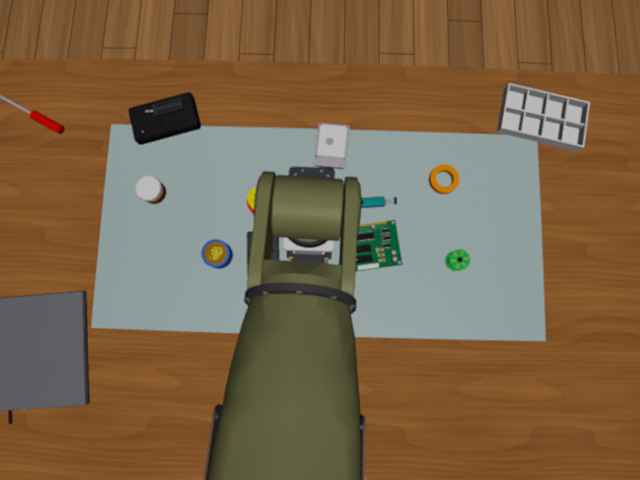

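The forearm's lowest points (440+ mm) stay about 240 mm up after lowering, clear of the 162 mm handle. Lowering the jar.

```bash
python3 -m creep '[{"tx":0,"ty":0.15,"tz":0,"turn":0,"fingers":33},{"tx":0,"ty":0.35,"tz":0,"turn":0,"fingers":33},{"tx":0,"ty":0.55,"tz":0,"turn":0,"fingers":33},{"tx":0,"ty":0.75,"tz":0,"turn":0,"fingers":33},{"tx":0,"ty":0.88,"tz":0,"turn":0,"fingers":33},{"tx":0,"ty":0.95,"tz":0,"turn":0,"fingers":33},{"tx":0,"ty":0.98,"tz":0,"turn":0,"fingers":33},{"tx":0,"ty":0.995,"tz":0,"turn":0,"fingers":33},{"tx":0,"ty":0.998,"tz":0,"turn":0,"fingers":33},{"tx":0,"ty":0.998,"tz":0,"turn":0,"fingers":33}]'
python3 -m creep '[{"tx":0,"ty":0.003,"tz":0,"turn":0,"fingers":33},{"tx":0,"ty":0.003,"tz":0,"turn":0,"fingers":50},{"tx":0,"ty":0.003,"tz":0,"turn":0,"fingers":60},{"tx":0,"ty":0.003,"tz":0,"turn":0,"fingers":70},{"tx":0,"ty":0.003,"tz":0,"turn":0,"fingers":70},{"tx":0,"ty":0.003,"tz":0,"turn":0,"fingers":70},{"tx":0,"ty":-0.15,"tz":0,"turn":0,"fingers":70},{"tx":0,"ty":-0.4,"tz":0,"turn":0,"fingers":70},{"tx":0,"ty":-0.6,"tz":0,"turn":0,"fingers":70},{"tx":0,"ty":-0.8,"tz":0,"turn":0,"fingers":70},{"tx":0,"ty":-1,"tz":0,"turn":0,"fingers":70},{"tx":0,"ty":-1,"tz":0,"turn":0,"fingers":70}]'
python3 w.py w10 539 17 36
```

```text
clock: 27.75
eef_pos: [539.1, 17.4, 9.4]
eef_rot: [-1.572, 0.002, -1.577]
wrist_force: [0.2, 0.2, -0.5]
finger_gap: 41.7
clock: 28.95
eef_pos: [541.1, 16.9, 214.8]
eef_rot: [-1.563, 0.002, -1.577]
wrist_force: [0.1, 0.0, -0.3]
finger_gap: 70.2
circ 540.0 17.0 r 21.6 z 35.9 n 1283 TCP [541.1  16.9 214.8] [-1.563  0.002 -1.577] t 28.95
```

View pics/w10.png

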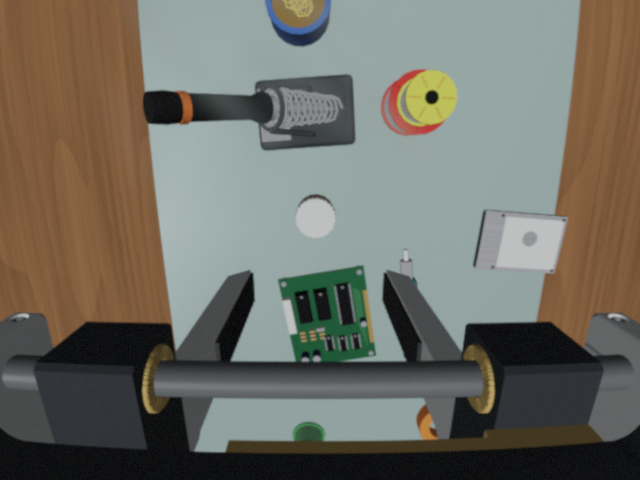

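The jar (316,217) is upright between the board and the stand. I move aside for a final overall check.

```bash
python3 -m creep '[{"tx":0.2,"ty":0,"tz":-0.2,"turn":0,"fingers":70},{"tx":0.4,"ty":0,"tz":-0.4,"turn":0,"fingers":70},{"tx":0.6,"ty":0,"tz":-0.6,"turn":0,"fingers":70},{"tx":0.8,"ty":0,"tz":-0.7,"turn":0,"fingers":70},{"tx":1,"ty":0,"tz":-0.8,"turn":0,"fingers":70}]'
python3 -m creep '[{"tx":0.2,"ty":0,"tz":0,"turn":0,"fingers":70},{"tx":0.4,"ty":0,"tz":0,"turn":0,"fingers":70},{"tx":0.6,"ty":0,"tz":0,"turn":0,"fingers":70},{"tx":0.8,"ty":0,"tz":0,"turn":0,"fingers":70},{"tx":0.8,"ty":0,"tz":0,"turn":0,"fingers":70},{"tx":0.8,"ty":0,"tz":0,"turn":0,"fingers":70}]'
python3 - <<'E'
from h import *
c=optics.camera('top');cv2.imwrite('pics/t11.png',c['frame'][:,:,::-1]);W=cloud(c)
for n,X,Y,z in(("clean",526,220,44),("yel",639,130,80),("jar",540,17,36)):
    m=(np.hypot(W[...,0]-X,W[...,1]-Y)<40)&(abs(W[...,2]-z-2.5)<5)
    print(n,cv2.minEnclosingCircle(W[m][:,:2].astype(np.float32)))
E
```

```text
clock: 29.5
eef_pos: [380.7, -175.9, 209.5]
eef_rot: [-1.569, 0.003, -1.576]
wrist_force: [0.6, -1.0, 0.2]
finger_gap: 69.9
clock: 30.1
eef_pos: [379.3, -335.8, 207.4]
eef_rot: [-1.57, 0.005, -1.577]
wrist_force: [-0.2, 1.0, 0.4]
finger_gap: 69.9
clean ((524.201416015625, 218.78001403808594), 30.256357192993164)
yel ((637.3394775390625, 131.45262145996094), 22.225933074951172)
jar ((538.2831420898438, 17.850971221923828), 20.98638343811035)
```

View pics/t11.png

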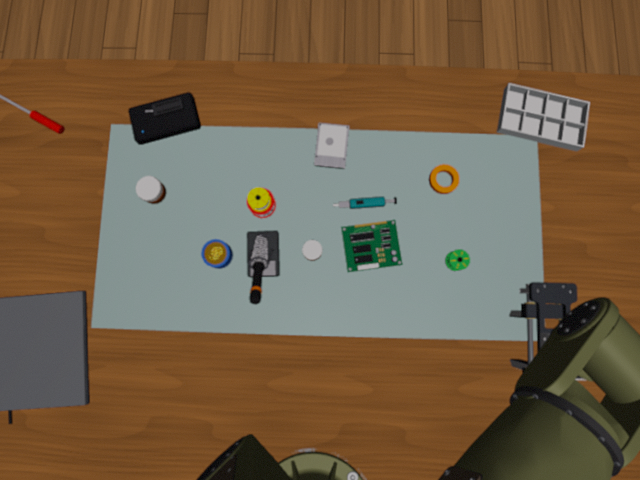

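The cleaner (216,254), the stacked reels (260,200) and the jar (312,250) stand in place. The pump (365,202), disk (331,146) and tape (444,179) have not moved, and the arm touches nothing. Handing in.

```bash
python3 -c "
from cell import manip; print(manip.sign_off())"
```

```text
the job is handed in; nothing more can be done
None
```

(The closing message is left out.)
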